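# Shut the slide drawer and press the label holder home behind the rail lip

## Task

The microscope slide drawer has been loaded: push it fully shut. Then take the blue label holder out of its wooden stand and push it down upright, same way up, behind the blue lip of the rail on top of the cabinet until its sprung seat is fully down, firmly but without forcing it. Finish while still holding it pressed home with the gripper, do not let go, and leave the bottle, the dish and the wooden slide box where they are.

Things in the scene. Friction and masses are not known exactly. Their poses are not given: they have to be found in the camera images.
- cab_drawer0 (a joint): Opening of the white-fronted drawer of the grey slide cabinet, m: 0 is fully shut, grows as it slides out towards the robot (along the cabinet's own -x); starts 0.05 to 0.10. It slides with light friction (about 1 N) to a firm stop and stays where it is left.
- cab_drawer0_handle (a point): Middle of the drawer's bar handle, a horizontal steel bar about 120 mm long and 11 mm thick, 35 mm out from the drawer front, 62 mm above the table. x axis: the way the drawer shuts; y: along the bar; z up. The cabinet is 240 mm deep (x), 220 wide, 100 tall, fixed to the table.
- rail_seat (a point): Label rail fixed on the cabinet's top along its front edge; this point is the middle of the upper face of its unpressed black seat, 114 mm above the table. x axis: from the front (blue) lip to the back wall, level; y along the slot; z up. The slot is 10 mm wide (x), 76 mm long (y) and open above; lip and back wall rise 8 mm above this point, then flare outwards to 17 mm above it (mouth about 24 mm wide).
- seat (a joint): How far the sprung seat in the slot is pressed down, m: 0 free, 0.006 fully down. It takes about 2 N to start and 7 N fully down, and rises again when let go.
- label_centre (a point): Centre of the blue label holder: a stiff upright plate 6 mm thick (x), 60 wide (y), 80 tall (z up), 30 to 65 g, both faces alike (white paper insert), starting upright in the stand with its foot 6 mm above the table. Grip it at the rib on top.
- label_grip (a point): Middle of the grip rib at the label holder's top: 12 mm thick (x), 36 wide (y), 24 tall, 28 mm above the holder's centre, 68 mm above its foot.
- label_foot (a point): Middle of the label holder's lower edge, 40 mm below its centre; it starts 6 mm above the table.
- label: The label holder itself; its origin is its centre, axes as for label_centre.
- stand: Wooden stand fixed to the table, 70 x 90 x 25 mm tall, origin at the middle of its underside; the slot holding the label holder is 9 mm wide (x), 66 long (y), 19 deep. It stands either left or right of the cabinet.
- rail: The label rail, origin 14 mm below rail_seat, same axes.
- bottle: Bystander: amber bottle, 60 mm across, 110 tall, origin at the middle of its underside; it stands on the side of the cabinet where the stand is not.
- dish: Bystander: covered glass dish, 60 mm across, 16 tall, on the cabinet's top behind the rail, about 120 mm behind the slot; origin at the middle of its underside.
- slidebox: Bystander: closed wooden slide box 90 x 130 x 34 mm on the table, far left; origin at the middle of its underside.
Things that resemble listed ones, but are neither listed nor needed, are in the scene too. Leave any orange look-alike of the label alone.

How it is judged:
By the outcome, as a careful person would: the job done as asked, in the order asked, and still so for the second after the job is handed in, while the arm keeps its last pose, push and grip.
It also fails if it takes over 54 s, if anything falls off the work surface, if the arm or the gripper's body presses on something with over 40 N, if the wrist force passes 120 N, or if a joint passes its speed limit or range.

## Robot

A 6-joint arm with a two-finger parallel gripper is mounted at the origin on the work surface. World frame = base frame: x ahead of the robot, y to its left, z up, the work surface at z = 0. Lengths are in m, angles in rad, forces in N, time in s.
With the tool pointing down it reaches from about 0.3 to 0.85 m from the base axis. Payload 5.4 kg.
Tool frame: the origin (TCP) lies midway between the tips of the shut fingers; the grasp point (between the pads) lies 19 mm behind it; x points along the fingers, y is the direction in which the jaws open and shut, and the axes are right-handed (so a half turn about x gives the same grasp; the last joint's range is limited). The gripper opens to 85 mm and grips with 20 to 120 N. Pads are 22 mm wide; open, the fingers measure 114 mm over their backs; the gripper's body (76 mm by 85 mm) begins 54 mm behind the grasp point. The pads swing forward as they close: fully open they stand 13 mm farther back than shut.
Start: joints at [-1.315, 0.158, 1.597, -0, 1.386, -0.21], TCP at [0.258, -0.514, 0.231] pointing down, gripper open.
Joint ranges: [-2.91, 2.91], [-0.94, 2.29], [0.18, 2.7], [-1.29, 4.43], [0.17, 2.64], [-3, 3]. Speed limits (rad/s): [2.57, 2.57, 3.14, 3.14, 3.14, 3.14].

## Interface

Orientations are given as a rotation vector (axis times angle).
In Python, from bench import r, inverse_kinematics, viewer, get_time, get_qpos, get_qvel, get_effort, get_eef_pos, get_tool_rot, get_wrist_force, get_ft_torque, get_opening gives the robot as it stands. Calls block until the motion is done:
- r.reach(position, orientation): joint-space move of the TCP to a pose.
- r.line_to(position, attitude=None, max_speed=0.15, max_force=None): straight line of the TCP; attitude=None keeps the orientation; max_speed is the mean speed in m/s. With max_force (N) it stops when the force on the tool has changed by that much, and returns True; else False.
- r.movej(angles): joint-space move.
- r.ungrasp() and r.grasp(): open the fingers fully, or close them until they stop; the grip force is fixed at half the most.
- r.pause(seconds).
- inverse_kinematics(position, orientation): joint angles nearest the present ones, or None.
- viewer.grab_frame(name): name is "side" or "top"; returns a dict with "pixels" (420x560x3 uint8, red, green, blue), "fx", "fy", "cx", "cy" (pixels), "position" and "attitude" of the camera in the world. Camera axes: x right, y up, looking along -z (the intrinsics and any distortion apply to the point x, -y, -z); pixel columns grow to the right and rows downward; lengths in m; the calibration is good to about 2 mm. A picture is of the moment at which its call begins. There is no depth.
A pose or a line that the arm cannot do raises r.IKError and nothing moves.
- r.finish_job(): hands the job in, once; it reports no verdict.
Readings, each from a call of its own:
- get_time(): time.
- get_qpos(): joint angles.
- get_qvel(): joint speeds.
- get_effort(): joint torques, N m.
- get_eef_pos(): TCP position.
- get_tool_rot(): TCP orientation.
- get_wrist_force(): force on the tool from outside, world axes, zero at the start.
- get_ft_torque(): the same for the moment, N m.
- get_opening(): finger opening in m.
Only numpy, scipy, OpenCV 4.12 (cv2) and the standard library are available. Lean on these libraries where they do the work, as an engineer would, in place of code of your own. Each camera call takes 0.05 s, during which the arm holds its last target.

## Working session

There is one attempt and no reset: what is moved stays moved. The work goes in short steps, each a Python script; the robot and the scene stay as the last script left them, time stands still between calls to the robot, and variables do not carry over. Pictures are saved under pics/ and viewed, and the job is handed in when it is done.

```bash
ls; mkdir -p pics; python3 - <<'E'
from bench import *
import cv2, numpy as np
for n in ("side","top"):
    f=viewer.grab_frame(n)
    cv2.imwrite(f"pics/{n}0.png",cv2.cvtColor(f["pixels"],cv2.COLOR_RGB2BGR))
    print({k:v for k,v in f.items() if k!="pixels"})
print(get_time(),get_tool_rot(),get_eef_pos())
E
```

```text
pics
{'fx': 541.3479802828002, 'fy': 541.3479802828002, 'cx': 271.2606215426123, 'cy': 218.0518602667211, 'position': array([0.33490907, 1.04594868, 0.70852777]), 'attitude': array([ 0.1955825 , -1.41732664, -2.50712057])}
{'fx': 406.54451248758863, 'fy': 406.54451248758863, 'cx': 271.6252244852523, 'cy': 218.31732231990873, 'position': array([0.3916486 , 0.07300215, 1.04823031]), 'attitude': array([ 0.16254302, -0.16111668, -1.57451798])}
0.1 [ 1.96279348  0.46729314 -1.96288501] [ 0.25808716 -0.51322937  0.23041948]
```

View pics/side0.png

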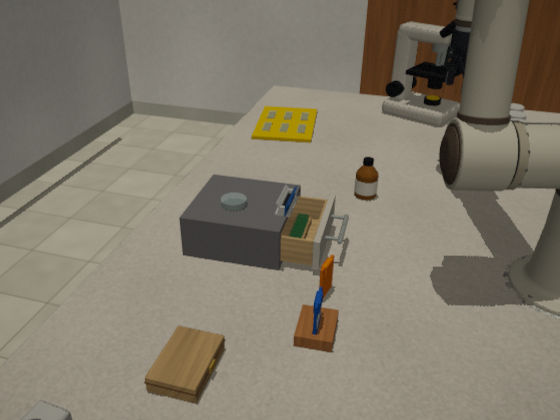

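View pics/top0.png

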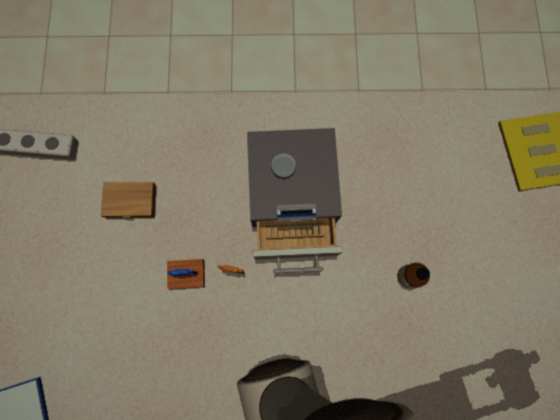

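The side view shows the blue label in its wooden stand at (318,312), an orange look-alike at (327,275), the rail's blue lip at (291,200), the open drawer's handle at (337,228), the bottle at (367,180) and the dish at (233,201). In the top view they are: blue label (183,272), orange (231,269), handle bar (298,270), rail (297,212).

Could be taken for the label: the blue plate in the stand at top (183,272), the orange plate at top (231,269), and the blue rail lip at top (297,213). I choose the blue one in the stand. Next, close crops.

```bash
python3 - <<'E'
import cv2, numpy as np
s=cv2.imread("pics/side0.png");t=cv2.imread("pics/top0.png")
a=cv2.resize(s[245:355,270:370],None,fx=4,fy=4,interpolation=cv2.INTER_CUBIC)
b=cv2.resize(t[250:300,155:255],None,fx=4,fy=4,interpolation=cv2.INTER_CUBIC)
b=cv2.copyMakeBorder(b,0,a.shape[0]-b.shape[0],0,0,cv2.BORDER_CONSTANT)
cv2.imwrite("pics/crop1.png",np.hstack([a,b])[:600,:800])
b=cv2.resize(t[195:285,240:350],None,fx=3.6,fy=3.6,interpolation=cv2.INTER_CUBIC)
a=cv2.resize(s[175:280,250:360],None,fx=3.6,fy=3.6,interpolation=cv2.INTER_CUBIC)
b=cv2.copyMakeBorder(b,0,a.shape[0]-b.shape[0],0,0,cv2.BORDER_CONSTANT)
cv2.imwrite("pics/crop2.png",np.hstack([a,b])[:600,:800])
E
```

```text
(no output)
```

View pics/crop1.png

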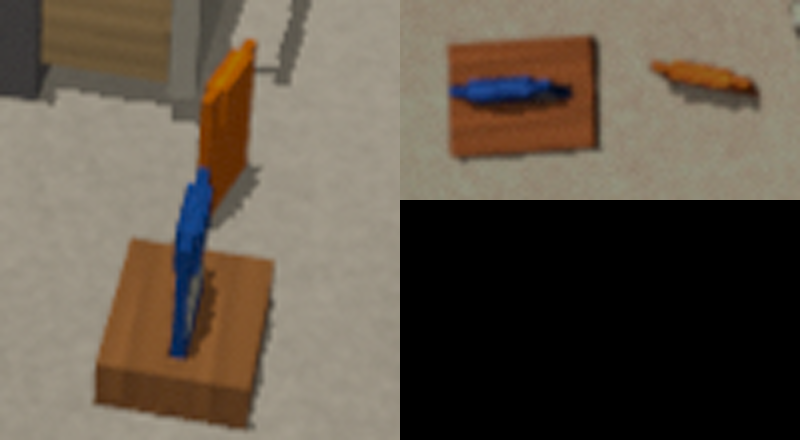

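View pics/crop2.png

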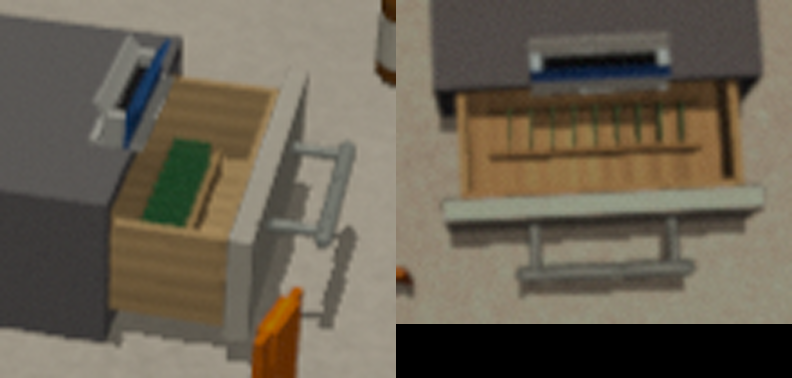

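Confirmed: the blue plate stands in the stand, with its rib on top; the orange one stands free about 11 cm to the right. Now measuring.

```bash
cat > h.py <<'E'
import numpy as np, cv2
from scipy.spatial.transform import Rotation as R
def grab(n,save=None):
    from bench import viewer
    f=viewer.grab_frame(n)
    if save: cv2.imwrite(save,cv2.cvtColor(f["pixels"],cv2.COLOR_RGB2BGR))
    return f
def ray(f,uv):
    u,v=uv
    d=np.array([(u-f["cx"])/f["fx"],-(v-f["cy"])/f["fy"],-1.])
    return np.array(f["position"]),R.from_rotvec(f["attitude"]).as_matrix()@d
def onz(f,uv,z):
    p,d=ray(f,uv); return p+d*(z-p[2])/d[2]
def proj(f,P):
    c=R.from_rotvec(f["attitude"]).as_matrix().T@(np.array(P)-f["position"])
    return np.array([f["cx"]+f["fx"]*c[0]/-c[2],f["cy"]-f["fy"]*c[1]/-c[2]])
def tri(f1,a,f2,b):
    p,d=ray(f1,a);q,e=ray(f2,b)
    s=np.linalg.lstsq(np.c_[d,-e],q-p,rcond=None)[0]
    A=p+s[0]*d;B=q+s[1]*e
    return (A+B)/2,np.linalg.norm(A-B)
def mask(img,lo,hi):
    return cv2.inRange(cv2.cvtColor(img,cv2.COLOR_RGB2HSV),lo,hi)
def blobs(m,amin=20):
    n,l,s,c=cv2.connectedComponentsWithStats(m)
    return [(s[i].tolist(),c[i],l==i) for i in range(1,n) if s[i][4]>=amin]
def rect(m):
    ys,xs=np.nonzero(m); return cv2.minAreaRect(np.c_[xs,ys].astype(np.float32))
E
python3 - <<'E'
from h import *
t=grab("top");s=grab("side")
import pickle; pickle.dump((t,s),open("f0.pkl","wb"))
np.set_printoptions(precision=4,suppress=True)
for n,f in(("top",t),("side",s)):
    print(n,"BLUE")
    for st,c,m in blobs(mask(f["pixels"],(105,120,40),(125,255,255))): 
        print(st,c,rect(m))
        if n=="top":
            b=cv2.boxPoints(rect(m)); 
            for z in (.08,.122,.131): print(z,[onz(f,p,z)[:2] for p in b], onz(f,c,z)[:2])
    print("wood")
    for st,c,m in blobs(mask(f["pixels"],(3,110,50),(16,255,255)),150):
        print(st,c,rect(m))
        if n=="top": print([onz(f,p,.025)[:2] for p in cv2.boxPoints(rect(m))],onz(f,rect(m)[0],.025))
    print("dark")
    for st,c,m in blobs(mask(f["pixels"],(0,0,30),(180,60,95)),2000): print(st,c,rect(m))
E
```

```text
top BLUE
[278, 213, 38, 4, 97] [296.3608 214.6392] ((296.4834899902344, 214.63711547851562), (2.6790518760681152, 37.05265426635742), 87.39744567871094)
0.08 [array([0.6041, 0.0575]), array([ 0.6074, -0.0329]), array([ 0.6007, -0.033 ]), array([0.5974, 0.0573])] [0.6024 0.0125]
0.122 [array([0.5948, 0.0581]), array([ 0.598 , -0.0283]), array([ 0.5916, -0.0284]), array([0.5885, 0.0579])] [0.5932 0.0152]
0.131 [array([0.5929, 0.0583]), array([ 0.596 , -0.0273]), array([ 0.5897, -0.0274]), array([0.5866, 0.0581])] [0.5913 0.0157]
[168, 270, 25, 6, 103] [180.1359 272.0097] ((180.0, 272.5), (5.0, 24.0), 90.0)
0.08 [array([0.4711, 0.3198]), array([0.4705, 0.2629]), array([0.4588, 0.2625]), array([0.4593, 0.3193])] [0.4661 0.2909]
0.122 [array([0.4676, 0.3091]), array([0.4671, 0.2546]), array([0.4558, 0.2543]), array([0.4564, 0.3086])] [0.4628 0.2814]
0.131 [array([0.4669, 0.3068]), array([0.4664, 0.2529]), array([0.4552, 0.2525]), array([0.4557, 0.3063])] [0.4621 0.2794]
[35, 378, 11, 42, 87] [ 40.7816 398.1149] ((40.36947250366211, 398.6212463378906), (41.773040771484375, 3.13486671447753
[... 2644 characters left out ...]
29.1346] ((315.280029296875, 327.46002197265625), (39.53369140625, 42.664180755615234), 10.30484676361084)
[145, 370, 65, 27, 156] [181.9103 386.3654] ((178.6444549560547, 387.25823974609375), (22.921232223510742, 64.13267517089844), 79.2156982421875)
dark
[382, 0, 178, 306, 12382] [496.238  212.6866] ((474.5339660644531, 158.28273010253906), (313.10845947265625, 151.61508178710938), 73.68614959716797)
[0, 102, 134, 101, 2071] [ 61.8605 152.7127] ((64.08489227294922, 149.90420532226562), (15.208220481872559, 164.52784729003906), 55.97224044799805)
[180, 175, 139, 100, 7718] [236.8461 223.9132] ((251.93960571289062, 222.718017578125), (144.1597137451172, 86.09270477294922), 7.352379322052002)
```

```bash
python3 - <<'E'
from h import *
import pickle; t,s=pickle.load(open("f0.pkl","rb"))
np.set_printoptions(precision=4,suppress=True)
g=cv2.GaussianBlur(cv2.cvtColor(t["pixels"],cv2.COLOR_RGB2GRAY),(0,0),.8).astype(float)
def edges(horizontal, rng, lo,hi, img=g, sign=None):
    out=[]
    for k in rng:
        a=img[lo:hi,k] if horizontal else img[k,lo:hi]
        d=np.diff(a)
        if sign: d=np.clip(d*sign,0,None)
        d=abs(d); i=d.argmax(); w=d[max(0,i-1):i+2]; x=(w*np.arange(max(0,i-1),max(0,i-1)+len(w))).sum()/w.sum()+.5+lo
        out.append((k,x) if horizontal else (x,k))
    return np.array(out,float)
def line(f,pts,z):
    P=np.array([onz(f,p,z)[:2] for p in pts])
    vx,vy,x,y=cv2.fitLine(P.astype(np.float32),cv2.DIST_HUBER,0,1e-4,1e-4).ravel()
    r=(P-[x,y])@[-vy,vx]
    return np.array([x,y]),np.array([vx,vy]),np.degrees(np.arctan2(vy,vx)),r.std()
print("cab back",line(t,edges(True,range(256,330),120,138),.1))
print("cab left",line(t,edges(False,range(140,210),240,256),.1))
print("cab right",line(t,edges(False,range(140,205),328,348),.1))
print("stand far",line(t,edges(True,range(171,201),252,264),.025))
print("stand left",line(t,edges(False,range(263,286),160,172),.025))
# handle
for st,c,m in blobs(mask(s["pixels"],(0,0,100),(180,40,255)),50): pass
sub=g[250:285,268:330]
print(sub[:, ::8].astype(int))
B=edges(True,range(280,318),264,270)
print("bar top edge",line(t,B,.066))
B2=edges(True,range(282,318),268,276); print("bar low",line(t,B2,.06))
S=t["pixels"]
for r in range(205,224): print(r,[S[r,c].tolist() for c in (290,297,304)])
c=cv2.resize(S[200:284,240:350][:,:,::-1],None,fx=7,fy=7,interpolation=cv2.INTER_NEAREST);cv2.imwrite("pics/c3.png",c[:600,:800])
c=cv2.resize(s["pixels"][175:275,270:360][:,:,::-1],None,fx=6,fy=6,interpolation=cv2.INTER_NEAREST);cv2.imwrite("pics/c4.png",c)
E
```

```text
cab back (array([0.8162, 0.0186], dtype=float32), array([ 0.037 , -0.9993], dtype=float32), np.float32(-87.88203), np.float64(0.0004927826114454441))
cab left (array([0.7123, 0.1295], dtype=float32), array([0.9993, 0.038 ], dtype=float32), np.float32(2.1761775), np.float64(0.0004334769924394564))
cab right (array([ 0.7022, -0.0902], dtype=float32), array([0.9993, 0.0371], dtype=float32), np.float32(2.1259487), np.float64(0.00043724076829771503))
stand far (array([0.5018, 0.2909], dtype=float32), array([ 0.0523, -0.9986], dtype=float32), np.float32(-87.00214), np.float64(0.00048239820377894585))
stand left (array([0.4655, 0.3368], dtype=float32), array([0.9987, 0.0505], dtype=float32), np.float32(2.897199), np.float64(7.618255152368021e-05))
[[137 134 141 145 146 147 148 146]
 [144 145 147 147 148 147 146 141]
 [146 147 148 146 144 140 135 120]
 [146 143 141 137 125 116 107  84]
 [138 127 118 112  90  77  77  56]
 [114  95  79  74  60  51  70  50]
 [ 75  64  53  52  50  50  81  59]
 [ 52  53  51  55  58  60  87  70]
 [ 53  61  63  66  69  71  86  77]
 [ 65  71  74  75  75  82  84  85]
[... 1378 characters left out ...]
209 [[96, 93, 85], [86, 85, 78], [75, 76, 71]]
210 [[56, 52, 47], [44, 43, 39], [36, 36, 35]]
211 [[17, 17, 17], [13, 13, 11], [15, 14, 12]]
212 [[7, 8, 8], [10, 10, 12], [14, 18, 25]]
213 [[13, 20, 29], [9, 18, 28], [13, 24, 43]]
214 [[13, 26, 50], [15, 32, 58], [17, 35, 61]]
215 [[12, 32, 58], [15, 31, 58], [24, 40, 67]]
216 [[33, 47, 72], [41, 56, 76], [48, 57, 72]]
217 [[63, 68, 76], [68, 70, 73], [79, 76, 73]]
218 [[78, 77, 73], [81, 78, 72], [85, 80, 72]]
219 [[81, 78, 71], [88, 85, 78], [79, 73, 66]]
220 [[84, 79, 69], [94, 87, 76], [71, 59, 46]]
221 [[81, 62, 43], [81, 64, 47], [74, 54, 36]]
222 [[81, 58, 36], [72, 53, 30], [66, 49, 24]]
223 [[74, 57, 36], [65, 48, 28], [61, 43, 28]]
```

View pics/c3.png

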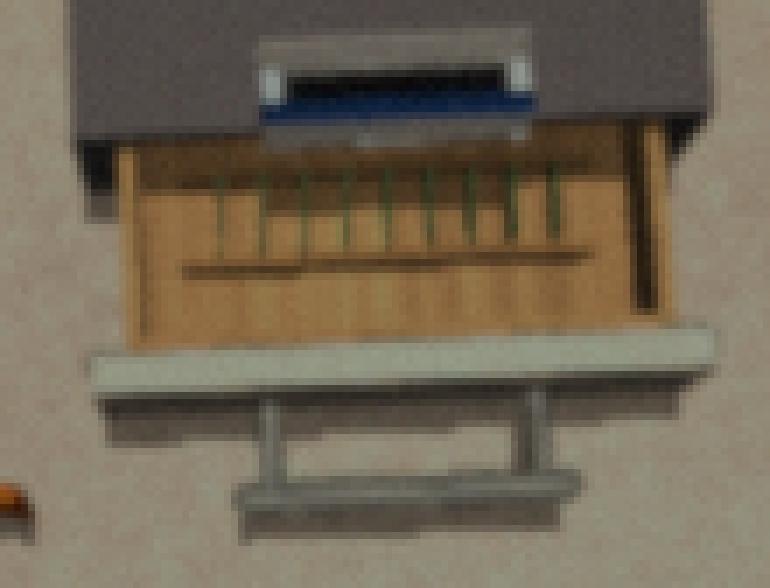

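View pics/c4.png

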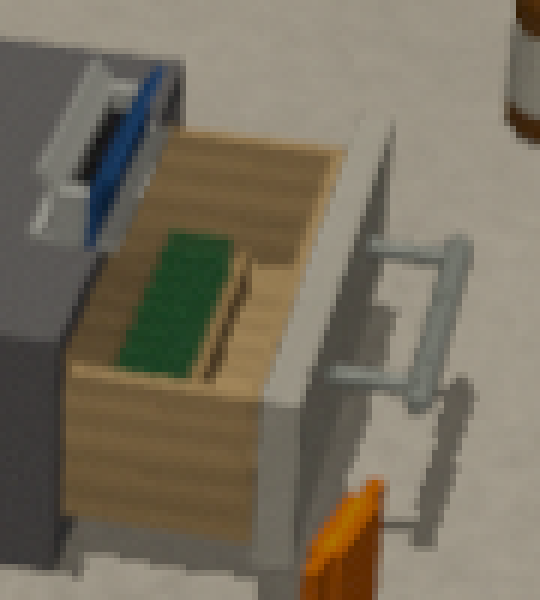

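```bash
python3 - <<'E'
from h import *
import pickle; t,s=pickle.load(open("f0.pkl","rb"))
np.set_printoptions(precision=4,suppress=True)
print("bar L tri",tri(t,(274.8,270.6),s,(339.7,241.0)),"R",tri(t,(321.5,268.2),s,(347.2,215.8)))
print("bar L onz",onz(t,(274.8,270.6),.064),onz(t,(321.5,268.2),.064))
print("front slab top L,R",onz(t,(253,256),.09),onz(t,(341.6,251.6),.09))
for nm,p,z in(("lip top outer",(297,216.6),.131),("lip bend",(297,212.8),.122),("back bend",(297,209.6),.122),("back top",(297,204.8),.131),("capL mid",(278.6,212.5),.122),("capR mid",(313.9,211.4),.122)): print(nm,onz(t,p,z))
print("rail ends", onz(t,(277.1,212.5),.128),onz(t,(316.6,211),.128))
# lip far/near top corners
print(tri(t,(316.6,215),s,(297.2,186.3)), tri(t,(277,217),s,(285.3,205)))
P=np.array([.5763,.0148,.1])
print("front edge px",proj(t,P),proj(s,P))
# label rib top centre
for f,n in((t,"t"),(s,"s")):
    for st,c,m in blobs(mask(f["pixels"],(105,120,30),(125,255,255))):
        if st[3]>=5 and st[0] in range(160,320): print(n,st,c)
c=np.array([.4665,.291]); print(proj(t,(*c,.086)),proj(s,(*c,.086)),proj(s,(*c,.025)),proj(t,(*c,.025)))
a=cv2.resize(t["pixels"][255:292,162:210][:,:,::-1],None,fx=8,fy=8,interpolation=cv2.INTER_NEAREST)
b=cv2.resize(s["pixels"][283:350,290:342][:,:,::-1],None,fx=8,fy=8,interpolation=cv2.INTER_NEAREST)
a=cv2.copyMakeBorder(a,0,b.shape[0]-a.shape[0],0,0,cv2.BORDER_CONSTANT)
cv2.imwrite("pics/c5.png",np.hstack([a,b]))
E
```

```text
bar L tri (array([0.4672, 0.0664, 0.0627]), np.float64(0.00266793076069971)) R (array([ 0.471 , -0.0467,  0.0612]), np.float64(0.004644446131549162))
bar L onz [0.4684 0.0665 0.064 ] [ 0.4731 -0.0462  0.064 ]
front slab top L,R [0.5012 0.1178 0.09  ] [ 0.5096 -0.0919  0.09  ]
lip top outer [0.5866 0.0143 0.131 ]
lip bend [0.5976 0.0136 0.122 ]
back bend [0.6053 0.0134 0.122 ]
back top [0.6146 0.0137 0.131 ]
capL mid [0.5988 0.0565 0.122 ]
capR mid [ 0.6006 -0.026   0.122 ]
rail ends [0.5974 0.0601 0.128 ] [ 0.6001 -0.0316  0.128 ]
(array([ 0.589 , -0.0315,  0.128 ]), np.float64(0.00307090114179702)) (array([0.5888, 0.0607, 0.1277]), np.float64(0.0038735747409425216))
front edge px [296.1319 223.5716] [296.5831 207.0703]
t [168, 270, 26, 6, 105] [180.3238 272.0381]
s [285, 187, 12, 28, 96] [289.25   200.4479]
s [313, 287, 10, 47, 222] [316.8649 307.482 ]
[179.5127 271.6333] [317.755  296.0865] [316.0334 321.7664] [184.9679 273.4868]
```

View pics/c5.png

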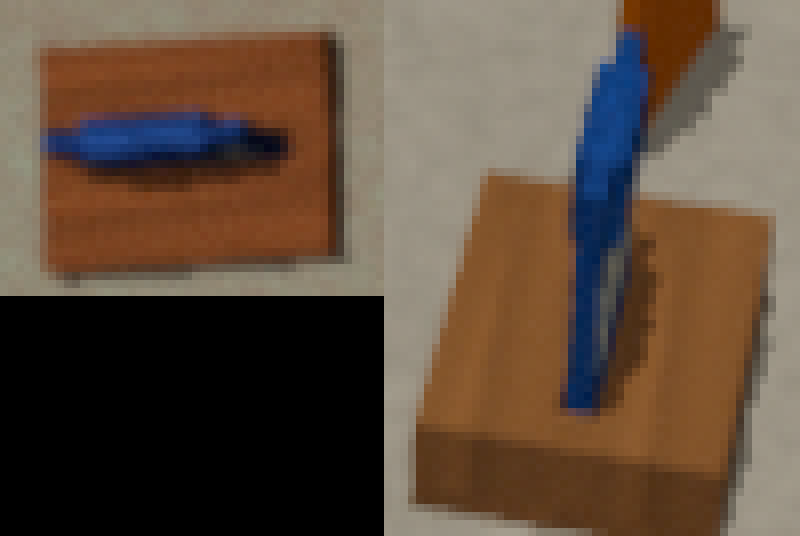

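The label's projected position agrees with the stand centre (stand 90.7×72 mm as measured, cabinet width 220 mm, bar 113 mm), so the measurements fit the description. Rail seat ≈ (0.600, 0.0145), yaw 2.1°. First the drawer.

```bash
cat >> h.py <<'E'
def down(psi):
    x=np.array([0,0,-1.]);y=np.array([np.cos(psi),np.sin(psi),0]);z=np.cross(x,y)
    return R.from_matrix(np.c_[x,y,z]).as_rotvec()
U=np.array([.9993,.0373,0]); YC=np.radians(2.14); YS=np.radians(2.95)
E
python3 - <<'E'
from h import *
from bench import *
np.set_printoptions(precision=4,suppress=True)
print(R.from_rotvec(get_tool_rot()).as_matrix())
for k in (0,np.pi):
    for p,a in (((.415,.008,.2),YC),((.415,.008,.048),YC),((.54,.01,.048),YC),((.4665,.291,.055),YS),((.6,.0145,.15),YC),((.6,.0145,.3),YC)):
        print(k,p,inverse_kinematics(p,down(a+k)))
E
```

```text
[[-0.0003  0.4491 -0.8935]
 [ 0.0012 -0.8935 -0.4491]
 [-1.     -0.0012 -0.0003]]
0 (0.415, 0.008, 0.2) [-0.2738 -0.2536  2.0568 -0.      1.3384 -0.3111]
0 (0.415, 0.008, 0.048) [-0.2738 -0.0152  2.1806 -0.      0.9763 -0.3111]
0 (0.54, 0.01, 0.048) [-0.2053  0.2909  1.8349 -0.      1.0157 -0.2427]
0 (0.4665, 0.291, 0.055) [0.3379 0.3015 1.8048 0.     1.0353 0.2864]
0 (0.6, 0.0145, 0.15) [-0.177   0.294   1.6035 -0.      1.2441 -0.2143]
0 (0.6, 0.0145, 0.3) [-0.177   0.1871  1.4298 -0.      1.5247 -0.2143]
3.141592653589793 (0.415, 0.008, 0.2) [-0.2738 -0.2536  2.0568  0.      1.3384  2.8305]
3.141592653589793 (0.415, 0.008, 0.048) [-0.2738 -0.0152  2.1806  0.      0.9763  2.8305]
3.141592653589793 (0.54, 0.01, 0.048) [-0.2053  0.2909  1.8349  0.      1.0157  2.8989]
3.141592653589793 (0.4665, 0.291, 0.055) [ 0.3379  0.3015  1.8048 -0.      1.0353 -2.8552]
3.141592653589793 (0.6, 0.0145, 0.15) [-0.177   0.294   1.6035  0.      1.2441  2.9273]
3.141592653589793 (0.6, 0.0145, 0.3) [-0.177   0.1871  1.4298  0.      1.5247  2.9273]
```

```bash
python3 - <<'E'
from h import *
from bench import *
np.set_printoptions(precision=4,suppress=True)
r.grasp()
r.reach((.41,.008,.2),down(YC)); print(get_time())
r.line_to((.41,.008,.048),max_speed=.2); print(get_time(),get_eef_pos(),get_wrist_force())
p=np.array([.41,.008,.048])
hit=r.line_to(p+U*.2,max_speed=.07,max_force=14)
print(hit,get_time(),get_eef_pos(),get_wrist_force())
t=grab("top","pics/t1.png"); s=grab("side","pics/s1.png")
a=cv2.resize(s["pixels"][150:290,240:380][:,:,::-1],None,fx=3,fy=3); b=cv2.resize(t["pixels"][190:290,240:360][:,:,::-1],None,fx=3,fy=3)
b=cv2.copyMakeBorder(b,0,a.shape[0]-b.shape[0],0,0,cv2.BORDER_CONSTANT)
cv2.imwrite("pics/c6.png",np.hstack([a,b]))
E
```

```text
2.9333
3.8417 [0.4109 0.0076 0.0489] [ 0.6786 -0.0899  0.1069]
True 5.475 [0.5218 0.0125 0.0468] [-2.7917 -0.6009  3.0532]
```

View pics/c6.png

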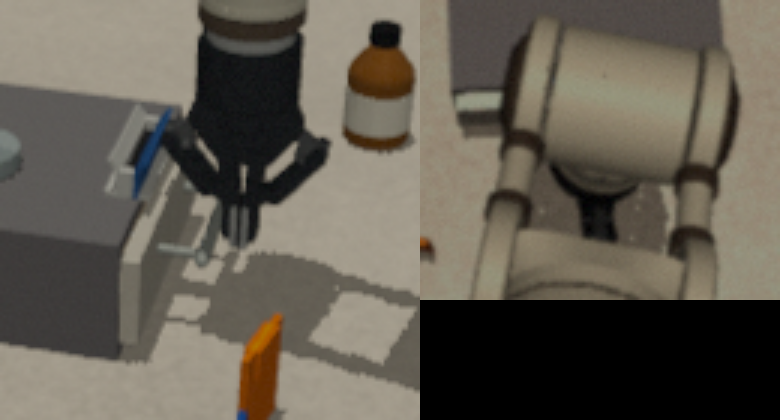

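The drawer looks shut, but the finger's knuckle at crop (180,130) is close to the rail lip, so it may have caused the stop. I'll back off and measure the drawer.

```bash
python3 - <<'E'
from h import *
from bench import *
np.set_printoptions(precision=4,suppress=True)
p=get_eef_pos()
r.line_to(p-U*.06,max_speed=.25)
r.reach((.33,.2,.2),down(YC)); print(get_time(),get_wrist_force())
t=grab("top","pics/t2.png"); s=grab("side","pics/s2.png")
import pickle; pickle.dump((t,s),open("f2.pkl","wb"))
a=cv2.resize(s["pixels"][170:270,260:350][:,:,::-1],None,fx=4.4,fy=4.4); b=cv2.resize(t["pixels"][195:290,240:350][:,:,::-1],None,fx=3.6,fy=3.6)
b=cv2.copyMakeBorder(b,0,a.shape[0]-b.shape[0],0,0,cv2.BORDER_CONSTANT)
cv2.imwrite("pics/c7.png",np.hstack([a,b]))
E
```

```text
7.0417 [-0.05   -0.6079  0.1426]
```

View pics/c7.png

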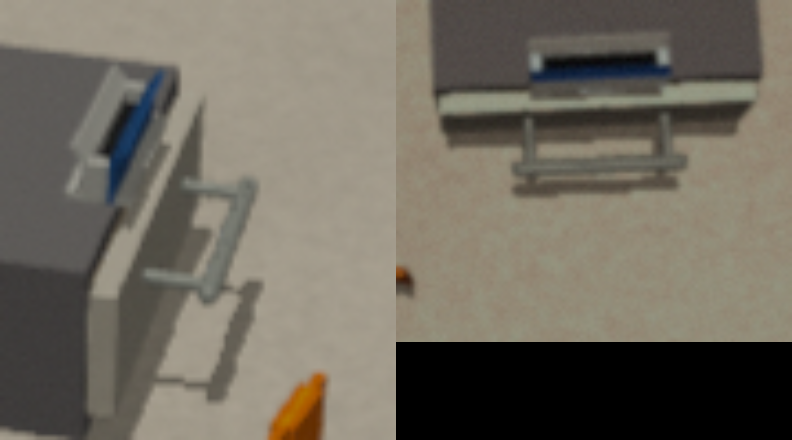

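```bash
python3 - <<'E'
from h import *
import pickle
np.set_printoptions(precision=4,suppress=True)
t0,_=pickle.load(open("f0.pkl","rb"));t,s=pickle.load(open("f2.pkl","rb"))
g=lambda f:f["pixels"].astype(int).sum(2)//3
for c in (258,264,326,332): 
    print(c,"before",list(g(t0)[244:262,c]),"after",list(g(t)[214:236,c]))
print([ (c,proj(t,np.array([.5763,.0148,.1])+np.array([-.0373,.9993,0])*d)) for c,d in ((0,.09),(1,-.08))])
# side: bottom-left row scan
for r in (240,250,260): print(r,list(g(s)[r,270:296]))
a=s["pixels"][225:275,265:300][:,:,::-1]
b=t["pixels"][205:245,240:345][:,:,::-1]
cv2.imwrite("pics/c8.png",cv2.resize(a,None,fx=12,fy=12,interpolation=cv2.INTER_NEAREST))
cv2.imwrite("pics/c9.png",cv2.resize(b,None,fx=7.5,fy=7.5,interpolation=cv2.INTER_NEAREST))
E
```

```text
258 before [np.int64(110), np.int64(112), np.int64(115), np.int64(113), np.int64(112), np.int64(111), np.int64(118), np.int64(136), np.int64(142), np.int64(142), np.int64(141), np.int64(128), np.int64(82), np.int64(46), np.int64(48), np.int64(58), np.int64(72), np.int64(72)] after [np.int64(74), np.int64(75), np.int64(77), np.int64(73), np.int64(68), np.int64(58), np.int64(77), np.int64(131), np.int64(139), np.int64(143), np.int64(143), np.int64(133), np.int64(107), np.int64(62), np.int64(40), np.int64(43), np.int64(44), np.int64(53), np.int64(70), np.int64(77), np.int64(74), np.int64(96)]
264 before [np.int64(108), np.int64(107), np.int64(106), np.int64(106), np.int64(108), np.int64(112), np.int64(124), np.int64(140), np.int64(143), np.int64(146), np.int64(141), np.int64(120), np.int64(67), np.int64(39), np.int64(52), np.int64(62), np.int64(74), np.int64(77)] after [np.int64(73), np.int64(75), np.int64(75), np.int64(76), np.int64(71), np.int64(51), np.int64(86), np.int64(131), np.int64(142), np.int64(142), np.int64(142), np.int64(128), np.int64(82), np.int64(50), np.int64(41), np.in
[... 1784 characters left out ...]
t64(59), np.int64(61), np.int64(60), np.int64(61), np.int64(60), np.int64(58), np.int64(68), np.int64(102), np.int64(104), np.int64(105), np.int64(105), np.int64(106), np.int64(102), np.int64(87), np.int64(77), np.int64(77), np.int64(77), np.int64(77), np.int64(82), np.int64(89), np.int64(91), np.int64(92), np.int64(92)]
260 [np.int64(58), np.int64(59), np.int64(62), np.int64(60), np.int64(60), np.int64(61), np.int64(61), np.int64(60), np.int64(57), np.int64(67), np.int64(105), np.int64(104), np.int64(105), np.int64(104), np.int64(105), np.int64(100), np.int64(79), np.int64(82), np.int64(91), np.int64(92), np.int64(94), np.int64(91), np.int64(90), np.int64(113), np.int64(156), np.int64(155)]
```

View pics/c8.png

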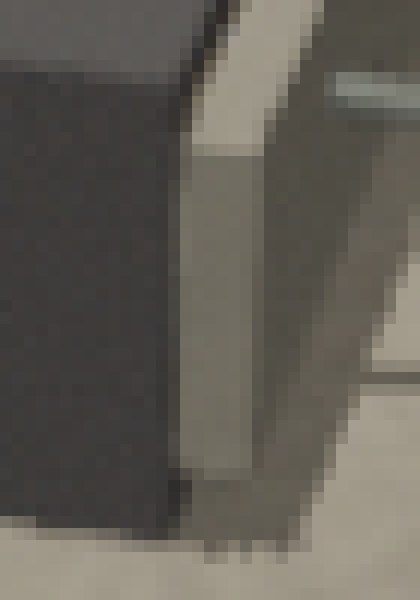

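View pics/c9.png

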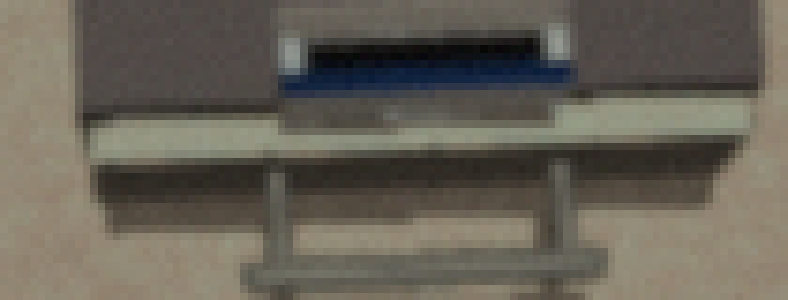

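Flush to within about 1–2 mm by eye, which isn't conclusive. I'll push once more with the jaws turned along the bar, so the knuckles clear the rail.

```bash
python3 - <<'E'
from h import *
from bench import *
np.set_printoptions(precision=4,suppress=True)
o=down(YC-np.pi/2); print(inverse_kinematics((.46,.010,.15),o))
r.reach((.46,.010,.15),o)
p=np.array([.46,.010,.048]); r.line_to(p,max_speed=.25)
hit=r.line_to(p+U*.045,max_speed=.1); print(get_eef_pos(),get_wrist_force())
p=p+U*.045
hit=r.line_to(p+U*.06,max_speed=.03,max_force=18)
e=get_eef_pos();print(hit,get_time(),e,get_wrist_force(), get_ft_torque())
s=grab("side","pics/s3.png")
cv2.imwrite("pics/c10.png",cv2.resize(s["pixels"][140:280,230:380][:,:,::-1],None,fx=4,fy=4))
r.line_to(e-U*.06,max_speed=.25)
r.line_to(e-U*.06+[0,0,.12],max_speed=.25)
print(get_time())
E
```

```text
[-0.2419 -0.0643  1.9951 -0.      1.2108  1.2915]
[0.5051 0.0117 0.0486] [-0.2345 -0.7774 -0.5304]
True 10.2833 [0.5244 0.0126 0.0471] [ 1.4139  0.5485 -0.4627] [ 0.0211 -0.0071 -0.0193]
11.35
```

View pics/c10.png

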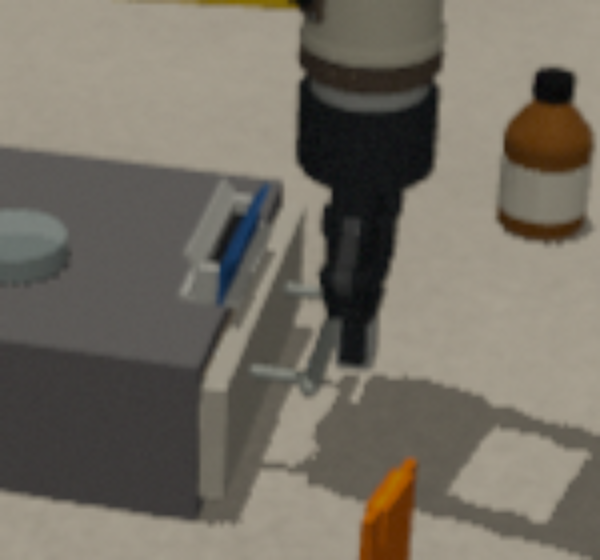

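The second push stopped firmly with the TCP at x=0.524, which puts the bar at 0.541. That matches 0.5763−0.035 for a shut drawer. Now grasping the label.

```bash
python3 - <<'E'
from h import *
from bench import *
np.set_printoptions(precision=4,suppress=True)
r.ungrasp()
o=down(YS)
r.reach((.4665,.291,.19),o)
r.line_to((.4665,.291,.055),max_speed=.15,max_force=15)
print(get_time(),get_eef_pos(),get_wrist_force())
r.grasp(); print(get_opening(),get_time(),get_wrist_force(),get_eef_pos())
s=grab("side","pics/s4.png")
cv2.imwrite("pics/c11.png",cv2.resize(s["pixels"][220:360,250:400][:,:,::-1],None,fx=4,fy=4))
E
```

```text
14.275 [0.4675 0.2912 0.0561] [ 0.4044  0.1488 -0.0608]
0.0112153965302526 14.9417 [ 0.0396 -0.3226  1.8069] [0.4667 0.2911 0.0552]
```

View pics/c11.png

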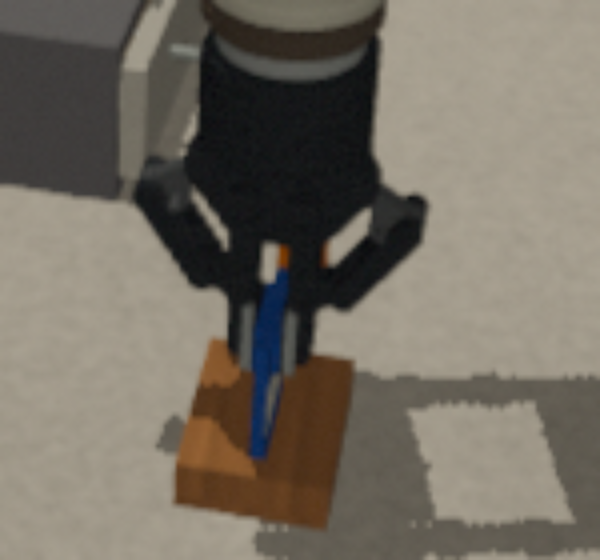

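Gripped at the rib (opening 11.2 mm). Lift it and carry it above the rail.

```bash
python3 - <<'E'
from h import *
from bench import *
import pickle
np.set_printoptions(precision=4,suppress=True)
r.line_to((.4667,.2911,.26),max_speed=.2)
r.reach((.6003,.0145,.26),down(YC))
r.line_to((.6003,.0145,.20),max_speed=.15)
r.pause(.3)
print(get_opening(),get_time(),get_wrist_force(),get_eef_pos())
s=grab("side","pics/s5.png");t=grab("top","pics/t5.png");pickle.dump((t,s),open("f5.pkl","wb"))
cv2.imwrite("pics/c12.png",cv2.resize(s["pixels"][110:250,220:360][:,:,::-1],None,fx=4.2,fy=4.2))
for st,c,m in blobs(mask(s["pixels"],(105,120,30),(125,255,255))): print(st,c)
e=get_eef_pos()
yv=np.array([-.0373,.9993,0])
for z in (-.049,):
  for d in (-.03,0,.03): print("foot",d,proj(s,e+yv*d+[0,0,z]))
for d in (-.038,0,.038): print("lip bend/back bend/at .131", proj(s,np.array([.6003,.0145,.122])+yv*d-U*.005),proj(s,np.array([.6003,.0145,.122])+yv*d+U*.005),proj(s,np.array([.6003,.0145,.131])+yv*d-U*.012),proj(s,np.array([.6003,.0145,.131])+yv*d+U*.012))
E
```

```text
0.011221378741008214 18.1917 [-0.1534  0.2778 -1.509 ] [0.6009 0.0144 0.2011]
[283, 148, 8, 43, 182] [286.0604 168.7033]
[285, 188, 11, 27, 85] [288.9765 201.1765]
foot -0.03 [289.7264 179.2457]
foot 0 [286.7444 185.1927]
foot 0.03 [283.6358 191.3921]
lip bend/back bend/at .131 [292.3939 189.4879] [288.1539 188.9494] [295.4925 186.393 ] [285.2779 185.1097]
lip bend/back bend/at .131 [288.73   197.1997] [284.3862 196.634 ] [291.891  194.0629] [281.4254 192.7146]
lip bend/back bend/at .131 [284.8703 205.3233] [280.4176 204.7281] [288.0961 202.1446] [277.367  200.7258]
```

View pics/c12.png

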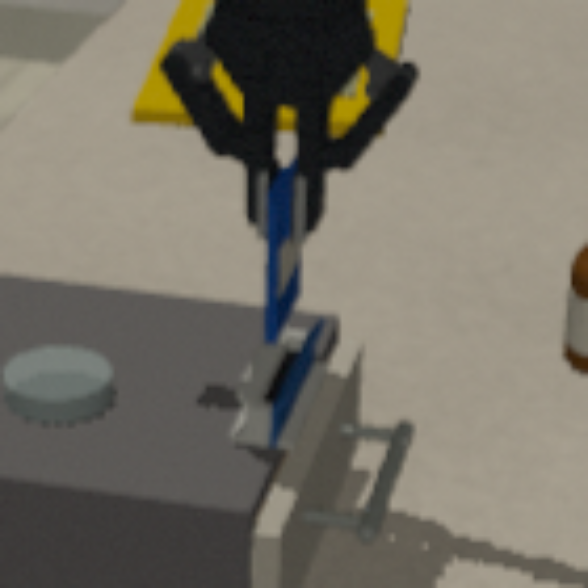

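The foot's near corner is at (283.8,191), against a predicted (283.6,191.4). The lip's top edge midpoint is at (291.4,195), against (291.9,194), so the label lines up with the slot to about 1 mm. Lowering now, watching force.

```bash
python3 - <<'E'
from h import *
from bench import *
np.set_printoptions(precision=4,suppress=True)
for z in (.185,.172,.1655):
    h=r.line_to((.6003,.0145,z),max_speed=.04,max_force=8); print(z,h,get_time(),get_eef_pos(),get_wrist_force(),get_ft_torque())
    if h: break
s=grab("side","pics/s6.png")
cv2.imwrite("pics/c13.png",cv2.resize(s["pixels"][140:240,240:340][:,:,::-1],None,fx=6,fy=6))
E
```

```text
0.185 False 18.8167 [0.6001 0.0146 0.1846] [ 0.5832  0.2781 -0.2696] [-0.0406 -0.0782 -0.0092]
0.172 False 19.2917 [0.6001 0.0146 0.1716] [ 0.6845 -0.4134  0.2819] [0.0126 0.0021 0.0268]
0.1655 False 19.6 [0.6    0.0146 0.1651] [ 0.6143  0.6841 -0.7408] [-0.0006  0.0131 -0.0166]
```

View pics/c13.png

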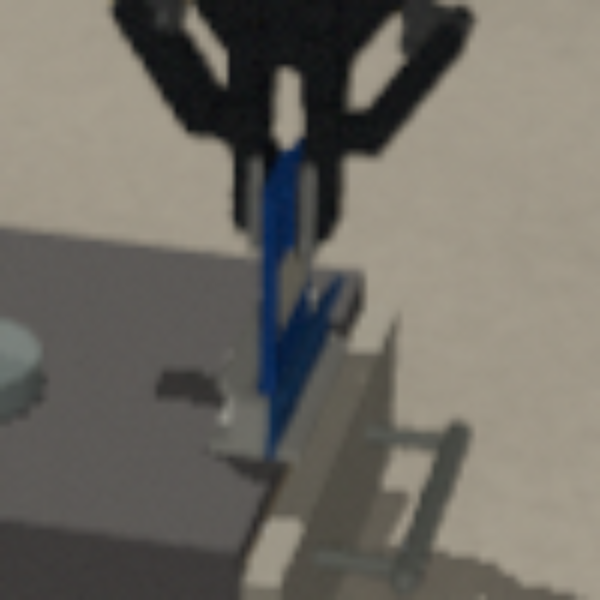

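The label has entered the slot behind the blue lip without touching (foot at about 0.116 m). Now pressing in small steps, logging the force.

```bash
python3 - <<'E'
from h import *
from bench import *
np.set_printoptions(precision=4,suppress=True)
z=.1655
while z>.148:
    z-=.001
    h=r.line_to((.6003,.0145,z),max_speed=.02,max_force=9); 
    F=np.mean([get_wrist_force() for _ in range(1)],axis=0); print(round(z,4),h,round(get_time(),2),get_eef_pos()[[0,2]],F)
    if h or F[2]>11: break
r.pause(.3)
print(get_eef_pos(),np.array([get_wrist_force() for _ in range(3)]),get_opening())
E
```

```text
0.1645 False 19.9 [0.6003 0.1645] [-0.2813  0.0402 -0.0881]
0.1635 False 20.15 [0.6003 0.1634] [ 0.0937  0.2354 -0.1066]
0.1625 False 20.4 [0.6005 0.1628] [ 0.1048 -0.4743  1.1731]
0.1615 False 20.65 [0.6005 0.1618] [ 0.0945 -0.1273  1.9593]
0.1605 False 20.9 [0.6004 0.1607] [-1.2891 -0.1341  2.8002]
0.1595 False 21.15 [0.6004 0.1597] [ 0.1701 -0.2718  4.0724]
0.1585 False 21.4 [0.6005 0.1587] [-1.3973  0.9757  5.2413]
0.1575 False 21.65 [0.6005 0.1579] [-1.7144  0.2726  5.694 ]
0.1565 False 21.9 [0.6006 0.1572] [-1.0926  0.2006  7.2155]
0.1555 False 22.15 [0.6007 0.1571] [-3.0577  0.6379 11.4032]
[0.6007 0.0145 0.1571] [[-3.2897  1.4071 11.4046]
 [-3.2897  1.4071 11.4046]
 [-3.2897  1.4071 11.4046]] 0.01115063965293272
```

The force climbed like a spring over about 6 mm and then jumped to 11.4 N, with the TCP stopped at 0.157 as predicted. One last look.

```bash
python3 - <<'E'
from h import *
from bench import *
np.set_printoptions(precision=4,suppress=True)
s=grab("side","pics/s7.png");t=grab("top","pics/t7.png")
a=cv2.resize(s["pixels"][60:380,140:400][:,:,::-1],None,fx=1.55,fy=1.55);b=cv2.resize(t["pixels"][100:300,90:440][:,:,::-1],None,fx=1.1,fy=1.1)
b=cv2.copyMakeBorder(b,0,a.shape[0]-b.shape[0],0,0,cv2.BORDER_CONSTANT)
cv2.imwrite("pics/c14.png",np.hstack([a,b])[:600,:800]); cv2.imwrite("pics/c15.png",cv2.resize(s["pixels"][150:240,250:340][:,:,::-1],None,fx=6,fy=6))
print(get_wrist_force(),get_eef_pos(),get_time())
E
```

```text
[-2.9427 -0.1915 12.0574] [0.6007 0.0145 0.1571] 22.55
```

View pics/c14.png

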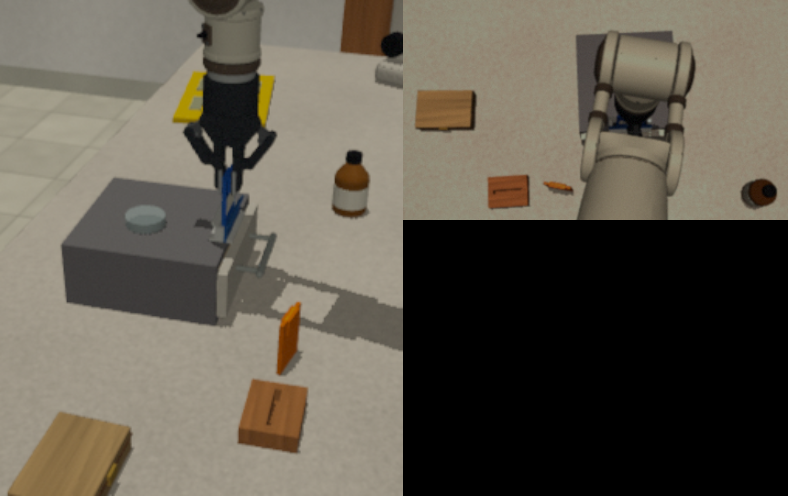

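View pics/c15.png

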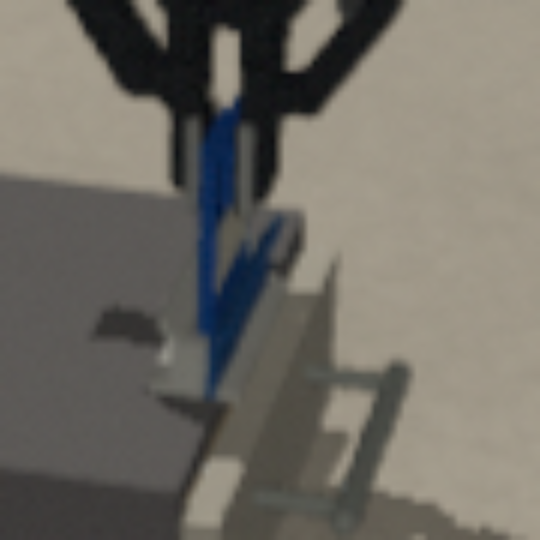

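The label stands upright in the slot behind the blue lip (crop (205,250)). The drawer is still shut, the stand is empty, and the bottle, dish, slide box and orange plate have not moved. Handing in.

```bash
python3 -c "
from bench import *
print(r.finish_job(), get_time(), get_wrist_force())"
```

```text
the job is handed in; nothing more can be done
the job is handed in; nothing more can be done
```

The drawer is shut, and the blue label holder is pressed fully down in the rail slot. I handed the job in at about 22.6 s with the gripper still holding it.

- **Drawer:** The first push ended with a finger knuckle close to the rail lip, so I couldn't tell whether the drawer or the rail had stopped it. I pushed again with the jaws turned along the bar. That push stopped firmly with the handle bar at about x = 0.541 m, where it should be when shut. The pictures alone could only confirm that to 1–2 mm.
- **Label holder:** I gripped it at the rib (opening 11.2 mm), and it went into the slot without touching the sides. The seat then pressed down about 6 mm like a spring and stopped hard, with the TCP at 0.157 m as expected. The last reading was about 12 N down, with about 3 N sideways along x.
- **Other objects:** In the last pictures the bottle, dish, slide box and orange look-alike appear where they started. I checked that by eye and did not measure it.

One estimate disagreed along the way: I had placed the cabinet's front edge about 14 mm too far forward, probably because the given depth includes the drawer front. The slot position didn't depend on it.

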